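Hold the tablet dispenser's spring slide open at its mark for refilling

ROBOT

A 6-joint arm with a two-finger parallel gripper is mounted at the origin on a cart in front of the work surface, level with it; the furniture and walls round the work are solid. World frame = base frame: x ahead of the robot, y to its left, z up, the work surface at z = 0. Lengths are in mm, angles in rad, forces in N, time in s.
With the tool pointing down it reaches from about 300 to 1000 mm from the base axis. Payload 5.1 kg.
Tool frame: the origin (TCP) lies midway between the tips of the shut fingers; the grasp point (between the pads) lies 19 mm behind it (ctrl.grip_point_offset is the z of the grasp point in the tool frame, in mm); z points along the fingers, y is the line along which they close (so a half turn about z gives the same grasp; the last joint's range is limited). The gripper opens to 95 mm and grips with 3 to 60 N. Pads are 20 mm wide; open, the fingers measure 119 mm over their backs; the gripper's body (75 mm by 180 mm) begins 59 mm behind the grasp point.
Start: joints at [1.254, 0.124, 1.65, -0, 1.367, -0.083], TCP at [150.612, 632.298, 214.656] pointing down, gripper open.
Joint ranges: [-2.61, 2.61], [-1.02, 2.33], [0.03, 2.71], [-1.35, 4.49], [0.32, 2.68], [-2.91, 2.91]. Speed limits (rad/s): [2.57, 2.57, 3.14, 3.14, 3.14, 3.14].

INTERFACE

Orientations are given as [roll, pitch, yaw] about the fixed x, y, z axes, in that order (R = Rz(yaw) Ry(pitch) Rx(roll)).
In Python, from station import ctrl gives the robot as it stands.
- The arm moves only by the shell command python3 -m handwheel 'ROWS' [FORCE]. ROWS is JSON, a list that holds one entry, the list of rows, each a list of 7 numbers: the shift along the tool's x, y, z in cm, then the turn, a rotation vector about the tool's x, y, z in rad, then the opening in per cent of the stroke, from 0 (shut) to 100 (fully open). A call has 1 to 12 rows; each row shifts and turns the commanded pose from where the row before left it, along the tool's axes as they then stand; what a row does not reach is not made up. A row lasts 1/10 s, in which the tool goes at most 50 mm and 8.59 degrees, less where a joint would pass 70% of its speed; a pose out of reach is approached as far as the arm can. A call with a gripper value outside its range is refused whole. The fingers move at their own pace and stop on an object; FORCE is the grip in N (left out, the last holds). Time passes only in rows, so rows that do not move let the fingers close. It gives the time, the measured TCP pose, the force, the opening and the grip force at its end, in the units of the state.
- ctrl.state(): the state, without advancing time (a new reading comes with each control period).
- ctrl.get_image(name): name is "side" or "top"; returns a dict with "image" (384x512x3 uint8, blue, green, red), "fx", "fy", "cx", "cy" (pixels), "R" (3x3) and "t" (3): a world point X has camera coordinates R X + t. Camera axes: x right, y down, z forward; pixel columns grow to the right and rows downward; lengths in mm; the calibration is good to about 2 mm. A picture is of the moment at which its call begins. There is no depth.
- ctrl.hand_in(): hands the job in; it is judged then, once.
Trained networks look in a picture, given as the dict that the camera call returned (one of the last four; its "shot" number tells which), for a name from the list of things; names that differ only in an ending like _2 or _b are one class to them, and where a whole thing is asked for, a point or a joint stands for the part that bears it (a point fixed in the world has none). Each returns a list of dicts, best first, with "confidence" (0 to 1); they miss things now and then, are a little off and sometimes report something else, mostly with a low value. They report only what shows in the picture. A call takes as long as a camera call. They do not tell look-alikes from the thing itself.
- ctrl.outline_of(name, picture): "pixels" (384x512 bool, what is visible of it) and "extent" ([centre column, centre row, width, height] in pixels, round what is visible of it).
- ctrl.spot_point(name, picture): "location" ([column, row] in pixels: a listed point, or the origin of a listed thing).
The state is a dict: "time": time; "joints": joint angles; "qd": joint speeds; "joint_torque": joint torques, N m; "position": TCP position; "ee_rot": TCP orientation; "ft_force": force on the tool from outside, world axes, zero at the start; "wrist_torque": the same for the moment, N m; "finger_gap": finger opening in mm; "finger_force": force on a finger pad.
Only numpy, scipy, OpenCV 4.12 (cv2) and the standard library are available. Lean on these libraries where they do the work, as an engineer would, in place of code of your own. Each camera call takes 0.05 s, during which the arm holds its last target. There are 200 camera calls.

TASK

Get the dishwasher-tablet dispenser ready for me to refill: lift the wooden lid off it and set the lid down gently, knob up and flat on the bare worktop, letting go of it. Then pull the dispenser's spring-loaded slide out by its post until the little pointer is level with the mark on the white clip, and keep holding it there with the fingers: finish while still holding, because it springs shut if let go. Leave the egg timer, the mug and the garlic where they are.

Things in the scene. Friction and masses are not known exactly. Their poses are not given: they have to be found in the camera images.
- dispenser: Fixed tablet dispenser. Origin: canister axis, worktop height; z up; the slide comes out along its -x. Grey foot, 104 mm wide, 28 mm high; on it an open white canister, 92 mm outside, 84 mm inside, rim at z = 88 mm. A grey tongue, 72 mm wide and 8 mm thick, runs out to x = -166 mm, with steel guide rails at y = +-19 mm, 18 mm high.
- slide: Spring slide; axes as the dispenser's. Origin: under the post, worktop height; shut, at dispenser x = -92, y = 0; travels 0 to 58 mm along -x to a stop. Steel bar 28 mm wide, top at z = 15 mm; upright round black post, 18 mm diameter, plain from z = 21 to 66 mm, top 70 mm, 26 mm flange below. Spring pulls shut: 4 N + 0.1 N per mm; starts shut, returns when let go.
- post_top (a point): Centre of the top of the slide's post, 70 mm above the slide's origin.  Room round it: the worktop's front edge is at world x = 0.38 m, a wall cabinet hangs beyond x = 0.6 m from 0.46 m up (keep the wrist clear of it), and the worktop at x 0.40 to 0.53, y -0.23 to -0.35 m, is always bare.
- pointer (a point): Tip of the small steel pointer that sticks out from the foot of the post to the dispenser's +y, at the post's own x: 30 mm beside the slide's origin and 19.5 mm up.
- mark (a point): The mark: inner end of the thin black ridge on the white clip (12 mm long, 6 mm thick, 22 mm high) on the tongue's +y edge; fixed; 32 mm to +y of the dispenser's centre line, 20.5 mm up; axes as the dispenser's. Its place varies: 18 to 42 mm further out along -x than the shut pointer.
- lid: Loose light wooden lid, 98 mm across, 84 to 168 g. Origin: centre of its underside; z up through the knob. Plug 79 mm diameter, z 0 to 8 mm, hangs in the canister with 2.5 mm play; flange z 8 to 14 mm; round knob 26 mm diameter, z 14 to 46 mm. On the canister its origin is 80 mm up; set down it stands on the plug, origin at height 0.
- egg_timer: Bystander: round egg timer, 61 mm across, 52 mm high, origin under its centre. Leave alone.
- mug_grey: Bystander: pale mug, 78 mm across, 111 mm with handle, 89 mm high, origin under its centre. Leave alone.
- garlic_a: Bystander: garlic bulb, about 60 mm across, 58 mm high, origin under its centre. Leave alone.
Mind the look-alikes: they are no part of the job. Of the things that look like the lid, the smaller one is meant.

How it is judged (in metres and radians):
On the way, in this order (a step that is already met when the one before it is completed fails the run):
1. the fingers have lifted the lid clear of the canister (height (world z) of lid above 0.092 m and contact force between the fingers and lid above 0.5 N), for 0.1 s.
2. the lid lies flat, knob up, on the bare worktop, at rest and let go (height (world z) of lid below 0.006 m and angle between lid's own z axis and vertical below 0.1 rad and linear speed of lid below 0.03 m/s and contact force between the fingers and lid below 0.1 N), for 0.2 s.
At the end, for the whole second after the job is handed in: The lid lies knob up on the bare worktop (underside within 6 mm of it, tilt under 0.1 rad), at rest and not touched by the fingers; the slide's pointer is within 5 mm of the mark along the slide's travel, and stays there because the fingers hold the slide (more than 2 N) and not the lid (all of step 2 and x of pointer in the frame of mark between -0.005 and 0.005 m and contact force between the fingers and slide above 2 N and contact force between lid and slide below 0.1 N); the arm keeps its last pose, push and grip.
It fails at once if the egg timer is shifted by more than 20 mm (distance of egg_timer from where it was at the start of the episode above 0.02 m).
It fails at once if the mug is shifted by more than 20 mm (distance of mug_grey from where it was at the start of the episode above 0.02 m).
It fails at once if the garlic bulb is shifted by more than 20 mm (distance of garlic_a from where it was at the start of the episode above 0.02 m).
It fails at once if the lid is dropped or thrown (faster than 0.5 m/s while not held) (linear speed of lid above 0.5 m/s and contact force between the fingers and lid below 0.1 N).
It also fails if it takes over 54 s, if anything falls off the work surface, if the arm or the gripper's body presses on something with over 40 N, if the wrist force passes 120 N, or if a joint passes its speed limit or range.

## Working session

There is one attempt and no reset: what is moved stays moved. The work goes in short steps, Python scripts to look and compute and a shell command to move; the robot and the scene stay as the last step left them, time stands still between calls to the robot, and variables do not carry over. Pictures are saved under pics/ and viewed, at most 10 in all, crops included, and the job is handed in when it is done.

```bash
mkdir -p pics; cat > h.py <<'E'
import numpy as np, cv2
from station import ctrl
def ray(p,u,v):
    R=np.array(p["R"]);t=np.array(p["t"]).ravel()
    d=R.T@np.array([(u-p["cx"])/p["fx"],(v-p["cy"])/p["fy"],1]);return -R.T@t,d
def at_z(p,u,v,z):
    o,d=ray(p,u,v);return o+d*(z-o[2])/d[2]
def tri(a,ua,b,ub):
    o1,d1=ray(a,*ua);o2,d2=ray(b,*ub);d1/=np.linalg.norm(d1);d2/=np.linalg.norm(d2)
    s=np.linalg.lstsq(np.c_[d1,-d2],o2-o1,rcond=None)[0];P,Q=o1+s[0]*d1,o2+s[1]*d2
    return (P+Q)/2,np.linalg.norm(P-Q)
def proj(p,X):
    c=np.array(p["R"])@np.array(X)+np.array(p["t"]).ravel();return p["fx"]*c[0]/c[2]+p["cx"],p["fy"]*c[1]/c[2]+p["cy"]
E
python3 - <<'E'
from h import *
np.set_printoptions(precision=1,suppress=True)
P={n:ctrl.get_image(n) for n in("top","side")}
for n,p in P.items():
    cv2.imwrite(f"pics/{n}0.png",p["image"])
    print(n,"cam",ray(p,0,0)[0])
    for k in("dispenser","slide","post_top","pointer","mark","lid","egg_timer","mug_grey","garlic_a"):
        for r in ctrl.spot_point(k,p)[:3]:
            u,v=r["location"];z={"post_top":70,"pointer":19.5,"mark":20.5,"lid":80}.get(k,0)
            print(n,k,round(r["confidence"],2),np.array([u,v]),at_z(p,u,v,z))
s=ctrl.state();print(s)
E
```

```text
top cam [ 396.5   90.7 1037.1]
top slide 0.47 [272.6 217.4] [483.2  19.9   0. ]
top post_top 0.55 [275.8 229.3] [447.5  16.8  70. ]
top pointer 0.6 [275.  225.5] [460.2  15.   19.5]
top pointer 0.2 [272.3 217.2] [482.   22.   19.5]
top lid 0.67 [178.9 202.7] [512.  258.4  80. ]
top lid 0.64 [239.9 221.1] [466.9 106.5  80. ]
top egg_timer 0.7 [126.8 227. ] [455.8 408.6   0. ]
top mug_grey 0.69 [170.5 150.6] [665.6 299.8   0. ]
top garlic_a 0.59 [123.2 229.8] [448.4 417.7   0. ]
top garlic_a 0.53 [353.4 163.6] [ 633.  -204.1    0. ]
top garlic_a 0.5 [272.  214.4] [491.3  21.5   0. ]
side cam [ 147.5 -503.9  519.2]
side dispenser 0.74 [225.1 226.4] [465.3 108.6   0. ]
side slide 0.85 [252.5 242.4] [487.9  22.9   0. ]
side post_top 0.76 [249.7 217.5] [482.1  24.9  70. ]
side pointer 0.76 [242.  241.6] [457.4  17.8  19.5]
side mark 0.43 [250.2 250.3] [456.3 -16.9  20.5]
side lid 0.68 [224.8 196.7] [470.7 112.8  80. ]
side lid 0.62 [213.1 192.5] [456.8 143.6  80. ]
side egg_timer 0.77 [170.2 171.9] [459.5 438.3   0. ]
side mug_grey 0.79 [252.1 177. ] [650.6 276.4   0. ]
side garlic_a 0.95 [378.7 275.7] [ 643.7 -202.7    0. ]
{'time': 1.0, 'joints': array([ 1.3,  0.1,  1.7,  0. ,  1.4, -0.1]), 'qd': array([ 0., -0.,  0., -0.,  0., -0.]), 'joint_torque': array([ -0. , -41.8, -36. ,   0.1,   0. ,  -0. ]), 'position': array([150.6, 632.3, 214.7]), 'ee_rot': array([ 3.1, -0. ,  2.9]), 'ft_force': array([ 0. , -0.3,  0.9]), 'wrist_torque': array([-0., -0.,  0.]), 'finger_force': 0.0, 'finger_gap': 95.28982671898625}
```

```bash
python3 - <<'E'
import cv2,numpy as np
a=cv2.imread("pics/top0.png");b=cv2.imread("pics/side0.png")
a=cv2.resize(a[130:280,100:400],None,fx=2.66,fy=2.66,interpolation=2);a=a[:,:800][:300+99]
b=cv2.resize(b[140:300,150:420],None,fx=2.9,fy=2.9,interpolation=2)
cv2.imwrite("pics/a.png",a);cv2.imwrite("pics/b.png",b)
E
```

```text
(no output)
```

View pics/a.png

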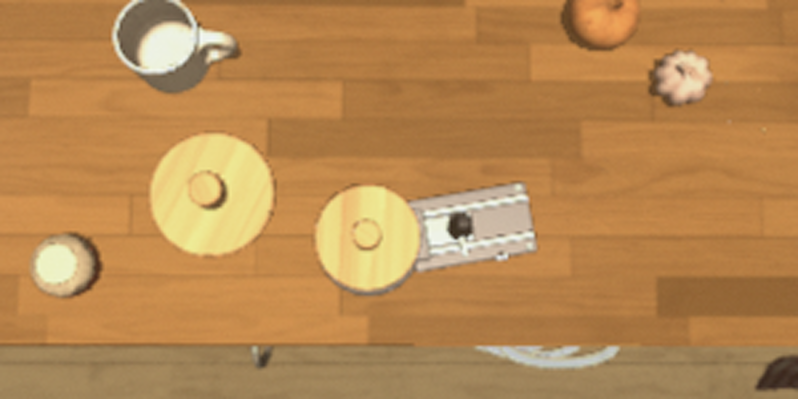

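View pics/b.png

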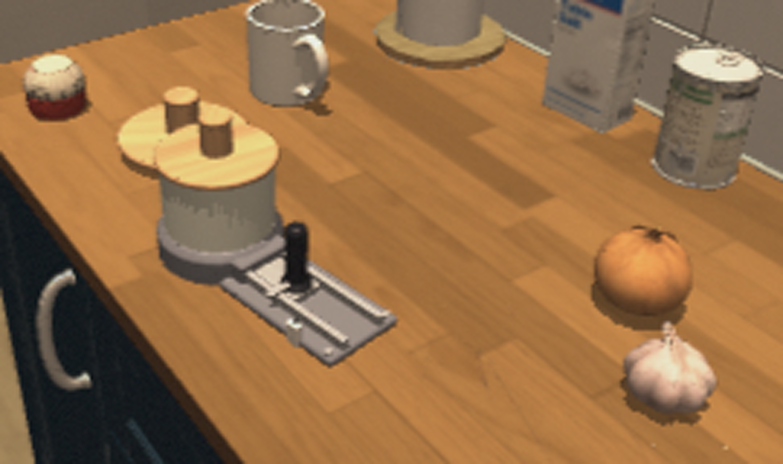

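The two lid-like things are at top px (240,221), the lid on the canister, and (179,203), a bigger one lying on the worktop. The smaller one meant is the lid on the canister: about 39 px across against 47 px, although it is nearer the camera. The crops also show the black post at top px (273,213) and the clip at (289,227), towards the robot. I'll fit the dispenser pose from these.

```bash
cat > fit.py <<'E'
from h import *
from scipy.optimize import least_squares
np.set_printoptions(precision=1,suppress=True)
T=ctrl.get_image("top");S=ctrl.get_image("side")
# (pic, pixel, local xyz ; None x -> mark)
obs=[(T,(238,218),(0,0,126)),(S,(224.8,180),(0,0,126)),(T,(273.3,213.1),(-92,0,70)),(S,(252.4,218.3),(-92,0,70)),
(T,(296.2,199.2),(-166,-36,8)),(T,(301.5,223.2),(-166,36,8)),(S,(286.5,250),(-166,-36,8)),(S,(264.1,265.2),(-166,36,8)),
(T,(288.7,226.6),("m",36,22)),(S,(251.7,252),("m",36,22))]
def W(q,l):
    c,s=np.cos(q[2]),np.sin(q[2]);x=-92-q[3] if l[0]=="m" else l[0]
    return [q[0]+c*x-s*l[1],q[1]+s*x+c*l[1],l[2]]
f=lambda q:np.concatenate([np.array(proj(p,W(q,l)))-u for p,u,l in obs])
r=least_squares(f,[470,108,1.77,30],x_scale=[100,100,1,30],loss="soft_l1");q=r.x
print("disp x,y,yaw,mark",np.round(q,3));print(f(q).reshape(-1,2))
print("knob",W(q,(0,0,126)),"post",W(q,(-92,0,70)),"mark",W(q,("m",32,20.5)),"goal post",W(q,("m",0,70)))
for p,n in((T,"top"),(S,"side")):
    for k in("lid","slide"):
        for o in ctrl.outline_of(k,p)[:2]:print(n,k,o["confidence"],np.array(o["extent"]))
R=cv2.Rodrigues(np.zeros(3))[0]
from scipy.spatial.transform import Rotation as Ro
print(Ro.from_euler("xyz",ctrl.state()["ee_rot"]).as_matrix())
E
python3 fit.py
```

```text
disp x,y,yaw,mark [471.  111.7   1.7  37.6]
[[-0.6 -0.1]
 [-0.5 -0.6]
 [ 0.8  0.8]
 [-0.1 -0.5]
 [ 1.  -0.8]
 [ 0.5  1.6]
 [ 1.2 -0.8]
 [-0.3 -0.3]
 [ 0.4  0.1]
 [ 0.1 -1. ]]
knob [np.float64(470.98126279479646), np.float64(111.65033273349809), 126] post [np.float64(486.2211863625015), np.float64(20.92136971919649), 70] mark [np.float64(460.8855546116261), np.float64(-21.422963640740747), 20.5] goal post [np.float64(492.4434547905136), np.float64(-16.122120660669438), 70]
top lid 0.69 [180.8 202.6  45.5  41.3]
top lid 0.64 [236.6 219.8  39.9  31.6]
top slide 0.69 [268.6 215.4  16.3  16. ]
side lid 0.87 [227.4 192.2  45.1  28.7]
side lid 0.57 [212.8 185.1  45.1  30.4]
side slide 0.6 [249.4 230.3  16.5  30.3]
[[-1.   0.2  0. ]
 [ 0.2  1.  -0. ]
 [-0.  -0.  -1. ]]
```

```bash
cat >> h.py <<'E'
from scipy.spatial.transform import Rotation as Ro
def go(x,y,z,yaw_y=None):
    s=ctrl.state();M=Ro.from_euler("xyz",s["ee_rot"]).as_matrix()
    a=np.arctan2(M[1,1],M[0,1]);print("t",s["time"],"pos",np.round(s["position"],1),"tool y dir",round(a,4),"gap",round(s["finger_gap"],1),"grip",s["finger_force"],"tilt",np.round(M[:,2],3))
    if yaw_y is not None:
        d=-(yaw_y-a);print("turn z",round(d,3));M=M@Ro.from_rotvec([0,0,d]).as_matrix()
    print("shift cm",np.round(M.T@(np.array([x,y,z])-s["position"])/10,2))
E
python3 -c "
from h import *
go(471,112,190,1.737)"
```

```text
t 1.3 pos [150.6 632.3 214.7] tool y dir 1.337 gap 94.8 grip 0.0 tilt [ 0. -0. -1.]
turn z -0.4
shift cm [-22.99 -56.61   2.47]
```

```bash
python3 -m handwheel '[[[0,0,0,0,0,-0.1333,100],[0,0,0,0,0,-0.1333,100],[0,0,0,0,0,-0.1333,100],[-1.6,-4,0,0,0,0,100],[-1.6,-4,0,0,0,0,100],[-1.6,-4,0,0,0,0,100],[-1.6,-4,0,0,0,0,100],[-1.6,-4,0,0,0,0,100],[-1.6,-4,0,0,0,0,100],[-1.6,-4,0,0,0,0,100],[-1.6,-4,0,0,0,0,100],[-1.6,-4,0,0,0,0,100]]]' 30
python3 -c "
from h import *
go(471,112,190,1.737)"
```

```text
time: 2.5
position: [352.8, 299.6, 215.0]
ee_rot: [3.141, 0.001, -2.975]
ft_force: [0.8, -0.1, 0.1]
finger_gap: 94.9
finger_force: 0.0
t 2.5 pos [352.8 299.6 215. ] tool y dir 1.7373 gap 94.9 grip 0.0 tilt [ 0.001  0.001 -1.   ]
turn z 0.0
shift cm [ -8.56 -20.46   2.5 ]
```

```bash
python3 -m handwheel '[[[-1.7,-4.1,0,0,0,0,80],[-1.7,-4.1,0.5,0,0,0,80],[-1.7,-4.1,0.5,0,0,0,80],[-1.7,-4.1,0.5,0,0,0,80],[-1.7,-4.1,1,0,0,0,80],[0,0,0,0,0,0,80],[0,0,0,0,0,0,80]]]'
python3 - <<'E'
from h import *
go(471,112,190)
s=ctrl.state()
P={n:ctrl.get_image(n) for n in("top","side")};im=[]
for n,p in P.items():
    for X in (s["position"],(471,111.7,126)): u,v=proj(p,X);print(n,round(u,1),round(v,1))
    u,v=map(int,proj(p,(471,111.7,126)));im.append(cv2.resize(p["image"][v-50:v+50,u-50:u+50],(400,400),interpolation=2))
cv2.imwrite("pics/c.png",np.hstack(im))
E
```

```text
time: 3.2
position: [469.9, 112.2, 189.4]
ee_rot: [3.141, -0.001, -2.978]
ft_force: [0.1, -0.5, -0.3]
finger_gap: 76.0
finger_force: 0.0
t 3.2 pos [469.9 112.2 189.4] tool y dir 1.7344 gap 76.0 grip 0.0 tilt [-0.001  0.    -1.   ]
shift cm [-0.1  -0.04 -0.06]
top 236.5 216.1
top 237.4 217.9
side 222.4 153.4
side 224.3 179.3
```

View pics/c.png

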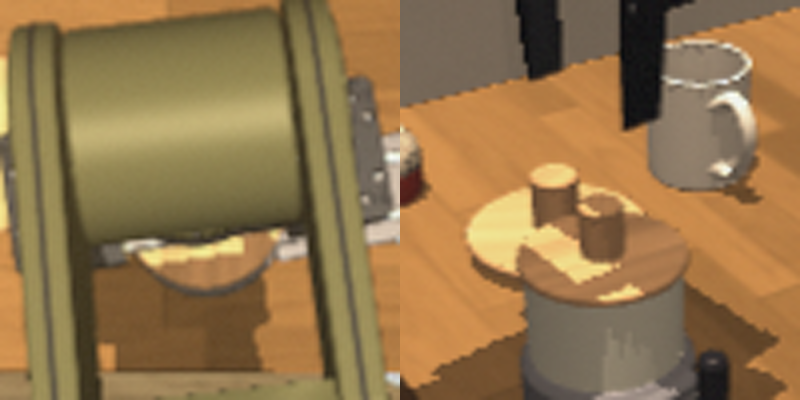

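In the side half, the shaded knob on the canister is at crop (600,205), midway between the fingertips at (545,75) and (640,125). The other, lit lid behind it is the look-alike. Descend.

```bash
python3 -m handwheel '[[[-0.1,0,3,0,0,0,80],[0,0,3,0,0,0,80],[0,0,2,0,0,0,80],[0,0,1.1,0,0,0,80],[0,0,0,0,0,0,0],[0,0,0,0,0,0,0],[0,0,0,0,0,0,0],[0,0,0,0,0,0,0],[0,0,0,0,0,0,0],[0,0,0,0,0,0,0]]]' 25
```

```text
time: 4.3
position: [471.2, 113.1, 99.1]
ee_rot: [-3.142, 0.001, -2.976]
ft_force: [0.5, -0.3, 0.8]
finger_gap: 33.2
finger_force: 0.0
```

```bash
python3 -m handwheel '[[[0,0,0,0,0,0,0],[0,0,0,0,0,0,0],[0,0,0,0,0,0,0],[0,0,-0.5,0,0,0,0],[0,0,-0.5,0,0,0,0]]]'
```

```text
time: 4.8
position: [470.4, 113.0, 108.4]
ee_rot: [3.141, -0.001, -2.976]
ft_force: [-0.2, -0.3, -1.9]
finger_gap: 25.5
finger_force: 25.0
```

```bash
python3 -m handwheel '[[[0,0,-1,0,0,0,0],[0,0,-1.5,0,0,0,0],[0,0,-1.5,0,0,0,0],[0,0,-1,0,0,0,0],[0,0,0,0,0,0,0]]]'
python3 -c "
from h import *
go(465,-285,150)"
```

```text
time: 5.3
position: [472.4, 113.3, 161.6]
ee_rot: [-3.141, 0.005, -2.975]
ft_force: [0.1, 0.9, -1.9]
finger_gap: 25.8
finger_force: 25.0
t 5.3 pos [472.4 113.3 161.6] tool y dir 1.7369 gap 25.8 grip 24.999744307715446 tilt [ 0.005  0.001 -1.   ]
shift cm [  7.33 -39.16   1.13]
```

```bash
python3 -m handwheel '[[[0.3,-1.6,0,0,0,0,0],[0.6,-3.2,0,0,0,0,0],[0.8,-4.4,0,0,0,0,0],[0.8,-4.4,0,0,0,0,0],[0.8,-4.4,0,0,0,0,0],[0.8,-4.4,0,0,0,0,0],[0.8,-4.4,0,0,0,0,0],[0.8,-4.4,0,0,0,0,0],[0.8,-4.4,0,0,0,0,0],[0.5,-2.4,0,0,0,0,0],[0.2,-1.2,0,0,0,0,0],[0,0,0,0,0,0,0]]]'
python3 -c "
from h import *
go(465,-285,21)"
```

```text
time: 6.5
position: [464.4, -286.1, 158.2]
ee_rot: [3.141, -0.001, -2.977]
ft_force: [-0.2, 0.0, -2.3]
finger_gap: 25.3
finger_force: 25.0
t 6.5 pos [ 464.4 -286.1  158.2] tool y dir 1.7351 gap 25.3 grip 24.999609952792525 tilt [-0.001  0.001 -1.   ]
shift cm [-0.09  0.09 13.72]
```

```bash
python3 -m handwheel '[[[0,0,3,0,0,0,0],[0,0,4,0,0,0,0],[0,0,3,0,0,0,0],[0,0,2,0,0,0,0],[0,0,1,0,0,0,0],[0,0,0,0,0,0,0],[0,0,0.2,0,0,0,0],[0,0,0,0,0,0,0]]]'
```

```text
time: 7.3
position: [465.7, -285.8, 28.1]
ee_rot: [-3.14, 0.002, -2.975]
ft_force: [-0.7, 0.2, -1.5]
finger_gap: 25.4
finger_force: 25.0
```

```bash
python3 -m handwheel '[[[0,0,0.2,0,0,0,0],[0,0,0,0,0,0,0]]]'
```

```text
time: 7.5
position: [465.0, -285.7, 25.3]
ee_rot: [-3.141, 0.001, -2.976]
ft_force: [-0.0, -0.7, -2.3]
finger_gap: 25.5
finger_force: 25.0
```

```bash
python3 -m handwheel '[[[0,0,0.2,0,0,0,0],[0,0,0.1,0,0,0,0],[0,0,0.1,0,0,0,0],[0,0,0,0,0,0,0]]]'
```

```text
time: 7.9
position: [464.5, -285.3, 20.4]
ee_rot: [3.141, -0.0, -2.976]
ft_force: [-0.1, -0.3, -1.0]
finger_gap: 25.2
finger_force: 25.0
```

```bash
python3 -m handwheel '[[[0,0,0.1,0,0,0,0],[0,0,0.1,0,0,0,0],[0,0,0,0,0,0,0]]]'
```

```text
time: 8.2
position: [464.8, -285.5, 18.9]
ee_rot: [-3.141, 0.0, -2.975]
ft_force: [-0.7, -0.1, 0.2]
finger_gap: 25.3
finger_force: 25.0
```

```bash
python3 -m handwheel '[[[0,0,0.1,0,0,0,0],[0,0,0.05,0,0,0,0],[0,0,0,0,0,0,0]]]'
```

```text
time: 8.5
position: [464.8, -285.5, 18.8]
ee_rot: [3.141, -0.001, -2.975]
ft_force: [-5.4, 3.7, 9.8]
finger_gap: 25.5
finger_force: 25.0
```

Contact is firm (9.8 N). Release and retreat upward.

```bash
python3 -m handwheel '[[[0,0,-0.1,0,0,0,0],[0,0,0,0,0,0,60],[0,0,0,0,0,0,60],[0,0,0,0,0,0,60],[0,0,0,0,0,0,60],[0,0,-1,0,0,0,60],[0,0,-3,0,0,0,60],[0,0,-4,0,0,0,60],[0,0,-4,0,0,0,60],[0,0,-2,0,0,0,60],[0,0,0,0,0,0,60]]]'
python3 - <<'E'
from h import *
go(486.2,20.9,140)
P={n:ctrl.get_image(n) for n in("top","side")};im=[]
for n,p in P.items():
    u,v=map(int,proj(p,(490,-10,30)));print(n,u,v);im.append(cv2.resize(p["image"][v-40:v+60,u-40:u+60],(400,400),interpolation=2))
    for k in("pointer","mark","post_top","lid"):
        for r in ctrl.spot_point(k,p)[:2]:
            uv=r["location"];z=dict(pointer=19.5,mark=20.5,post_top=70,lid=0)[k];print(n,k,round(r["confidence"],2),np.round(uv,1),np.round(at_z(p,*uv,z),1))
u,v=map(int,proj(p,(465,-285,20)));im.append(cv2.resize(p["image"][v-50:v+50,u-50:u+50],(400,400)))
cv2.imwrite("pics/d.png",cv2.resize(np.hstack(im[:2]),(800,400)))
cv2.imwrite("pics/e.png",im[2])
E
```

```text
time: 9.6
position: [466.9, -287.1, 163.5]
ee_rot: [-3.135, 0.006, -2.975]
ft_force: [1.0, -0.8, -0.8]
finger_gap: 56.8
finger_force: 0.0
t 9.6 pos [ 466.9 -287.1  163.5] tool y dir 1.7369 gap 56.8 grip 0.0 tilt [ 0.007 -0.006 -1.   ]
shift cm [-6.98 30.07  2.2 ]
top 284 213
top pointer 0.58 [272.2 227.7] [454.3  22.4  19.5]
top mark 0.29 [352.6 161.9] [ 633.  -196.3   20.5]
top post_top 0.53 [276.1 212.2] [490.5  15.8  70. ]
top post_top 0.28 [171.7 152.9] [641.4 282.4  70. ]
top lid 0.8 [386.3 228.2] [ 455.3 -287.6    0. ]
top lid 0.67 [273.8 214.8] [490.2  16.6   0. ]
side 261 239
side pointer 0.59 [241.1 240.8] [457.2  21.2  19.5]
side mark 0.49 [250.4 248.9] [459.1 -13.4  20.5]
side post_top 0.7 [253.4 219. ] [485.8  16.   70. ]
side post_top 0.68 [253.9 173. ] [598.3 186.6  70. ]
side lid 0.59 [211.7 191.3] [512.9 269.3   0. ]
side lid 0.38 [165.6 174.8] [441.1 428.6   0. ]
```

View pics/d.png

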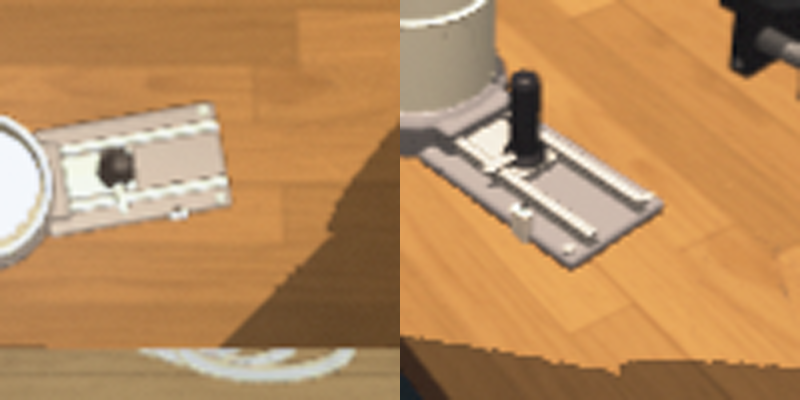

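View pics/e.png

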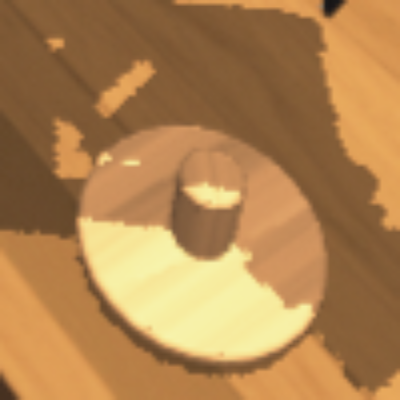

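Lid set flat, knob up (crop e, side view). In crop d the post, pointer (top px ≈274.5,224; side ≈244,241) and clip (top ≈288.6,226; side ≈251,251) show. I'll zoom in for the mark offset.

```bash
python3 - <<'E'
from h import *
P={n:ctrl.get_image(n) for n in("top","side")};im=[]
for n,(u0,v0) in dict(top=(262,206),side=(236,228)).items():
    im.append(cv2.resize(P[n]["image"][v0:v0+33,u0:u0+33],(396,396),interpolation=cv2.INTER_NEAREST))
cv2.imwrite("pics/f.png",np.hstack(im))
ax=np.array([np.cos(1.737),np.sin(1.737)])
for n,a,b in(("top",(274.5,224.2),(288.6,226.2)),("side",(244.2,241),(251.2,251.5))):
    A=at_z(P[n],*a,19.5);B=at_z(P[n],*b,21);print(n,A,B,-(B-A)[:2]@ax)
E
```

```text
top [463.58007804  16.27229138  19.5       ] [458.36692661 -20.78146118  21.        ] 35.680688063285295
side [462.52315861  16.97165525  19.5       ] [455.74242343 -21.76273129  21.        ] 37.078822470047434
```

View pics/f.png

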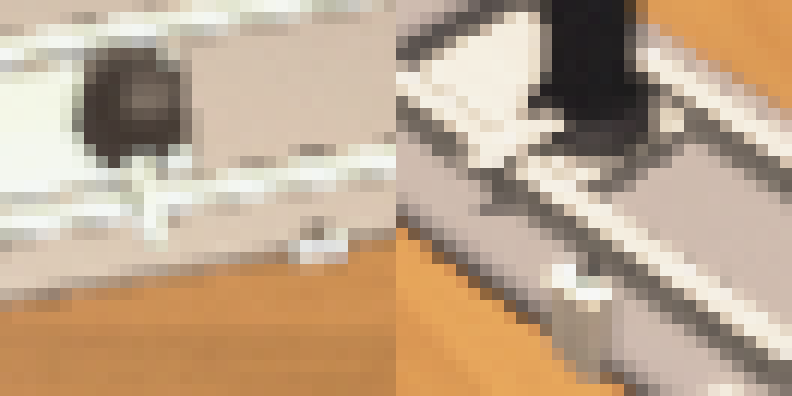

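```bash
python3 -m handwheel '[[[-0.4,1.5,0,0,0,0,45],[-0.8,3.6,0,0,0,0,45],[-0.95,4.1,0,0,0,0,45],[-0.95,4.1,0,0,0,0,45],[-0.95,4.1,0,0,0,0,45],[-0.95,4.1,0,0,0,0,45],[-0.95,4.1,0,0,0,0,45],[-0.7,3,0,0,0,0,45],[-0.35,1.5,0,0,0,0,45],[0,0,0,0,0,0,45],[0,0,0,0,0,0,45]]]' 30
python3 - <<'E'
from h import *
go(487,20,30,1.737)
P={n:ctrl.get_image(n) for n in("top","side")}
p=P["side"];s=ctrl.state();print(proj(p,s["position"]),proj(p,(487,20,70)),[ (round(r["confidence"],2),r["location"]) for r in ctrl.spot_point("post_top",p)])
cv2.imwrite("pics/g.png",cv2.resize(p["image"][150:270,190:310],(600,600),interpolation=2))
E
```

```text
time: 11.3
position: [483.6, 23.5, 158.2]
ee_rot: [-3.141, -0.0, -2.974]
ft_force: [0.0, -0.1, -0.5]
finger_gap: 42.7
finger_force: 0.0
t 11.3 pos [483.6  23.5 158.2] tool y dir 1.7382 gap 42.7 grip 0.0 tilt [-0. -0. -1.]
turn z 0.001
shift cm [-0.27 -0.39 12.82]
(np.float64(250.7861884789052), np.float64(182.07551139556918)) (np.float64(252.85447655672803), np.float64(217.88317200242656)) [(0.65, [248.3, 218.1])]
```

View pics/g.png

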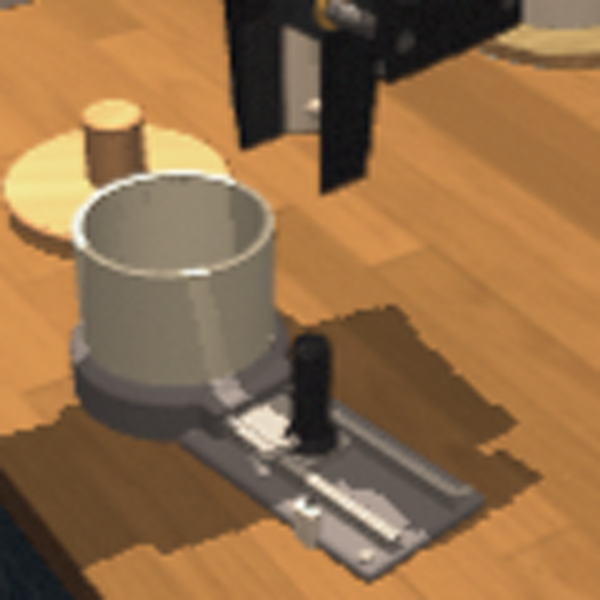

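The post top is at crop (313,340), i.e. side px (252.6,218), which agrees with the fit at (252.9,217.9). Descend and grip.

```bash
python3 -m handwheel '[[[-0.3,-0.4,2,0,0,0,45],[0,0,4,0,0,0,45],[0,0,3,0,0,0,45],[0,0,2.5,0,0,0,45],[0,0,1.3,0,0,0,45],[0,0,0,0,0,0,0],[0,0,0,0,0,0,0],[0,0,0,0,0,0,0],[0,0,0,0,0,0,0],[0,0,0,0,0,0,0],[0,0,0,0,0,0,0]]]' 30
python3 -c "
from h import *
go(487,20,30)"
```

```text
time: 12.55
position: [488.9, 20.2, 31.9]
ee_rot: [3.141, 0.003, -2.976]
ft_force: [-0.6, 3.3, 5.1]
finger_gap: 17.2
finger_force: 30.0
t 12.55 pos [488.9  20.2  31.9] tool y dir 1.7368 gap 17.2 grip 30.001179937971756 tilt [ 0.003  0.001 -1.   ]
shift cm [0.2  0.02 0.19]
```

```bash
python3 -m handwheel '[[[0,-0.4,0,0,0,0,0],[0,-0.8,0,0,0,0,0],[0,-0.8,0,0,0,0,0],[0,-0.8,0,0,0,0,0],[0,-0.5,0,0,0,0,0],[0,-0.3,0,0,0,0,0],[0,0,0,0,0,0,0],[0,0,0,0,0,0,0]]]'
cat > m.py <<'E'
from h import *
go(492.5,-16,32)
P={n:ctrl.get_image(n) for n in("top","side")};im=[]
for n,(u0,v0) in dict(top=(268,205),side=(236,228)).items():
    im.append(cv2.resize(P[n]["image"][v0:v0+33,u0:u0+33],(396,396),interpolation=cv2.INTER_NEAREST))
    for k in("pointer","mark"):
        for r in ctrl.spot_point(k,P[n])[:1]:print(n,k,round(r["confidence"],2),np.round(r["location"],1))
import sys;cv2.imwrite(f"pics/{sys.argv[1]}.png",np.hstack(im))
E
python3 m.py i
```

```text
time: 13.35
position: [495.1, -14.9, 31.9]
ee_rot: [3.14, 0.004, -2.976]
ft_force: [0.7, 7.0, 6.0]
finger_gap: 17.5
finger_force: 30.0
t 13.35 pos [495.1 -14.9  31.9] tool y dir 1.7362 gap 17.5 grip 30.001377513399348 tilt [ 0.003  0.002 -1.   ]
shift cm [ 0.27 -0.07 -0.01]
side pointer 0.9 [254.7 247.8]
side mark 0.55 [252.6 250.1]
```

View pics/i.png

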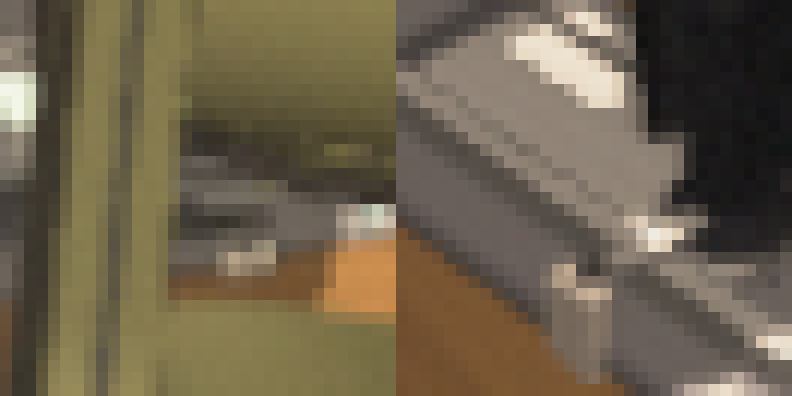

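```bash
python3 - <<'E'
from h import *
p=ctrl.get_image("side");c,s=np.cos(1.737),np.sin(1.737);O=np.array([471,111.7])
def loc(uv,z):
    d=at_z(p,*uv,z)[:2]-O;return np.round([c*d[0]+s*d[1],-s*d[0]+c*d[1]],1)
print("ptr",loc((254.7,247.8),19.5),"mark",loc((252.6,250.1),20.5),loc((252.2,249.8),20.5),"shut ptr",loc((243.8,241.5),19.5))
for X in (-125,-128,-131):
  for y,z in((30,19.5),(32,20.5),(44,22),(38,22)):print(X,y,np.round(proj(p,[O[0]+c*X-s*y,O[1]+s*X+c*y,z]),1))
E
```

```text
ptr [-124.1   22.5] mark [-127.4   31.6] [-126.1   31.6] shut ptr [-92.7  25.8]
-125 30 [252.4 249.6]
-125 32 [251.7 249.6]
-125 44 [247.4 251.7]
-125 38 [249.6 250.4]
-128 30 [253.4 250.3]
-128 32 [252.7 250.3]
-128 44 [248.4 252.4]
-128 38 [250.5 251.1]
-131 30 [254.3 251. ]
-131 32 [253.6 251. ]
-131 44 [249.4 253.1]
-131 38 [251.5 251.8]
```

The pointer line runs from the bright patch at crop (660,238) to the clip ridge at (590,262), so it is level with the mark. Three estimates agree:
- **Pull:** the TCP moved 35.6 mm, against a measured offset of 36–37 mm.
- **Pointer:** local x is about -128 mm.
- **Mark:** local x is -126 to -129.6 mm.

All are within the ±5 mm window, and the grip holds at 30 N.

```bash
python3 -c "
from station import ctrl
print(ctrl.hand_in())"
```

```text
the job is handed in; nothing more can be done
None
```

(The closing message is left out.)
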